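# Slide the laden bottle crate home into its bay

## Robot

A 6-joint arm with a two-finger parallel gripper is mounted at the origin on a cart in front of the work surface, level with it; the furniture and walls round the work are solid. World frame = base frame: x ahead of the robot, y to its left, z up, the work surface at z = 0. Lengths are in m, angles in degrees, forces in N, time in s.
With the tool pointing down it reaches from about 0.275 to 0.85 m from the base axis. Payload 5.2 kg.
Tool frame: the origin (TCP) lies midway between the tips of the shut fingers; the grasp point (between the pads) lies 19 mm behind it (r.grip_point_offset is the distance from the TCP to the grasp point, in m); z points along the fingers, y is the line along which they close (so a half turn about z gives the same grasp; the last joint's range is limited). The gripper opens to 85 mm and grips with 20 to 120 N. Pads are 22 mm wide; open, the fingers measure 114 mm over their backs; the gripper's body (76 mm by 85 mm) begins 54 mm behind the grasp point. The pads swing forward as they close: fully open they stand 13 mm farther back than shut.
Start: joints at [51.864, 14.817, 87.949, -0, 77.235, -11.62], TCP at [0.246, 0.492, 0.231] pointing down, gripper open.
Joint ranges: [-179.93, 179.93], [-52.35, 119.4], [10.71, 147.94], [-69.91, 249.91], [12.55, 155.21], [-178.61, 178.61]. Speed limits (degrees/s): [147.25, 147.25, 180, 180, 180, 180].

## Interface

Orientations are given as [roll, pitch, yaw] about the fixed x, y, z axes, in that order (R = Rz(yaw) Ry(pitch) Rx(roll)).
In Python, from cell import r, solver, viewer, order gives the robot as it stands. The module is installed in compiled form; this text tells all that it offers. Calls block until the motion is done:
- r.move_ptp(position, orientation): joint-space move of the TCP to a pose.
- r.movel(position, rot=None, rate=0.15): straight line of the TCP; rot=None keeps the orientation; rate is the mean speed in m/s.
- r.set_joints(angles): joint-space move.
- r.gripper_to(opening): opening from 0.0 (shut) to 1.0 (fully open); the grip force is fixed at half the most; returns when the fingers have stopped.
- r.hold(seconds).
- solver.solve_ik(position, orientation): joint angles nearest the present ones, or None.
- viewer.snapshot(name): name is "side" or "top"; returns the picture (480x640x3 uint8, red, green, blue); there is no depth.
- viewer.get_calibration(name): a dict with "intrinsics" (3x3 intrinsics, pixels), "camera_from_world" (4x4, takes a point from world to camera coordinates). Camera axes: x right, y up, looking along -z (the intrinsics and any distortion apply to the point x, -y, -z); pixel columns grow to the right and rows downward; lengths in m; the calibration is good to about 2 mm. A picture is of the moment at which its call begins. get_calibration takes no time and is no camera call.
A pose or a line that the arm cannot do raises r.IKError and nothing moves.
- order.hand_in(): hands the job in; it is judged then, once.
Trained networks look in the newest picture that a camera, given by its name, has taken for a name from the list of things; names that differ only in an ending like _2 or _b are one class to them, and where a whole thing is asked for, a point or a joint stands for the part that bears it (a point fixed in the world has none). Each returns a list of dicts, best first, with "p" (0 to 1); they miss things now and then, are a little off and sometimes report something else, mostly with a low value. They report only what shows in the picture. A call takes as long as a camera call.
- viewer.search_frame(camera, thing): "xyz" ([x, y, z] in m, in world coordinates, good to about 4 mm: the middle of the surface that is visible of it).
- viewer.mark_of(camera, thing): "xyz" ([x, y, z] in m, in world coordinates, good to about 4 mm: a listed point, or the origin of a listed thing).
Readings, each from a call of its own:
- r.get_t(): time.
- r.get_joint_pos(): joint angles.
- r.get_joint_vel(): joint speeds.
- r.get_effort(): joint torques, N m.
- r.get_eef_pos(): TCP position.
- r.get_eef_rot(): TCP orientation.
- r.get_force(): force on the tool from outside, world axes, zero at the start.
- r.get_wrist_torque(): the same for the moment, N m.
- r.get_opening(): opening from 0.0 (shut) to 1.0 (fully open).
- r.get_finger_force(): force on a finger pad.
Only numpy, scipy, OpenCV 4.12 (cv2) and the standard library are available. Lean on these libraries where they do the work, as an engineer would, in place of code of your own. Each camera call takes 0.05 s, during which the arm holds its last target. There are 200 camera calls.

## Task

Push the laden wooden bottle crate away from you into the low three-sided wooden bay behind it, until it stands square in the bay with its back against the bay's back rail. Do not pick it up: push it low, near its base, with the fingertips, so that it slides on its runners without lifting or tipping. Leave the other things on the table where they stand, and take the hand away at the end.

Things in the scene. Friction and masses are not known exactly. Their poses are not given: they have to be found in the camera images.
- crate: laden slatted wooden crate, 110 mm deep (x) x 184 mm wide (y), rim 80 mm high; a bottle (top 276 mm above the table) and two jars (tops 125 mm), all fixed, stand in its back row, 22 mm behind its centre and tea lights (below the rim) in the front row. About 1 kg, slides at 4 to 8 N. Origin: centre of its underside, on the table; x points to its back (away from the robot), y to its left, z up
- crate_push (a point): middle of the crate's front face (towards the robot), 22 mm above the table, axes as the crate's; on its bottom slat, which is 184 mm wide and spans heights 14 to 46 mm (an upper slat spans 52 to 74). The crate rests on two runners along y, 16 mm tall, outer edges only 26 mm before and behind its centre: pushed at this height it slides; pushed high, on the bottle or jars, it tips
- bay: low bay of light wood fixed to the table: back rail and two side rails, 35 mm high, no floor, open towards the robot (its -x). Origin: on the table, where the crate's origin is when home (axes as the crate's). Inner faces: back rail x = +55 mm; side rails y = +-104 mm (12 mm free each side of the crate) from the back to x = -30 mm, then flared to x = -60 mm, y = +-117 mm
- tub_mid (a point): white yoghurt tub with foil lid, 72 mm across, 72 mm tall, left of the bay; point on its upright axis half-way up. To be left alone
- mill_mid (a point): salt shaker with grey top, 44 mm across, 90 mm tall, right of the bay; point on its upright axis half-way up. To be left alone
- mug_mid (a point): plain white mug, 87 mm across (125 mm with its handle), 99 mm tall, near left corner of the table; point on its upright axis half-way up. To be left alone
- tumbler_mid (a point): clear drinking glass, 80 mm across, 91 mm tall, near right corner of the table; point on its upright axis half-way up. To be left alone

How it is judged (in metres and radians):
At the end, for the whole second after the job is handed in: The crate stands at rest and upright on the table inside the bay, its back within 8 mm of the back rail, square to the bay within 4 degrees (x of crate in the frame of bay between -0.008 and 0.008 m and y of crate in the frame of bay between -0.02 and 0.02 m and angle between the x axis of crate and the x axis of bay, either way round below 0.07 rad and angle between crate's own z axis and vertical below 0.04 rad and height (world z) of crate below 0.006 m and linear speed of crate below 0.01 m/s); the robot touches nothing.
It fails at once if the crate tips by more than 6 degrees (angle between crate's own z axis and vertical above 0.105 rad).
It fails at once if the crate is lifted off the table (height (world z) of crate above 0.015 m).
It fails at once if another thing on the table is moved by more than 25 mm (distance of any of tub_mid, mill_mid, mug_mid, tumbler_mid from where it was at the start of the episode above 0.025 m).
It also fails if it takes over 35 s, if anything falls off the work surface, if the arm or the gripper's body presses on something with over 40 N, if the wrist force passes 120 N, or if a joint passes its speed limit or range.

## Working session

There is one attempt and no reset: what is moved stays moved. The work goes in short steps, each a Python script; the robot and the scene stay as the last script left them, time stands still between calls to the robot, and variables do not carry over. Pictures are saved under pics/ and viewed, at most 10 in all, crops included, and the job is handed in when it is done.

```bash
mkdir -p pics; python3 - <<'E'
from cell import r,solver,viewer,order
import cv2,numpy as np
for c in("side","top"):
    im=viewer.snapshot(c); cv2.imwrite(f"pics/{c}0.png",im[:,:,::-1])
    for t in("crate","crate_push","bay","tub_mid","mill_mid","mug_mid","tumbler_mid"):
        print(c,t,[(np.round(d["xyz"],3).tolist(),round(d["p"],2)) for d in viewer.mark_of(c,t)[:2]])
    k=viewer.get_calibration(c);print(k["intrinsics"],np.round(k["camera_from_world"],4),k.keys())
print(r.get_t())
E
```

```text
side crate [([0.532, 0.056, 0.004], 0.66)]
side crate_push []
side bay []
side tub_mid [([0.661, 0.244, 0.033], 0.6)]
side mill_mid [([0.607, -0.14, 0.043], 0.89)]
side mug_mid []
side tumbler_mid [([0.36, -0.28, 0.043], 0.62)]
[[513.66422466   0.         316.84841204]
 [  0.         513.66422466 237.94281801]
 [  0.           0.           1.        ]] [[ 0.8048 -0.5936 -0.0014 -0.4357]
 [ 0.5184  0.7017  0.4888 -0.3168]
 [-0.2892 -0.3941  0.8724 -1.0911]
 [ 0.      0.      0.      1.    ]] dict_keys(['intrinsics', 'camera_from_world'])
top crate [([0.533, 0.06, 0.003], 0.93), ([0.66, 0.243, 0.036], 0.29)]
top crate_push [([0.475, 0.061, 0.022], 0.9)]
top bay []
top tub_mid [([0.655, 0.244, 0.033], 0.62)]
top mill_mid [([0.604, -0.142, 0.042], 0.87)]
top mug_mid [([0.358, 0.266, 0.047], 0.77)]
top tumbler_mid [([0.362, -0.279, 0.047], 0.85)]
[[596.22954761   0.         316.39703964]
 [  0.         596.22954761 244.88435992]
 [  0.           0.           1.        ]] [[ 0.0159 -0.9998 -0.0083 -0.0088]
 [ 0.9988  0.0155  0.0459 -0.527 ]
 [-0.0457 -0.009   0.9989 -1.3135]
 [ 0.      0.      0.      1.    ]] dict_keys(['intrinsics', 'camera_from_world'])
0.8
```

View pics/top0.png

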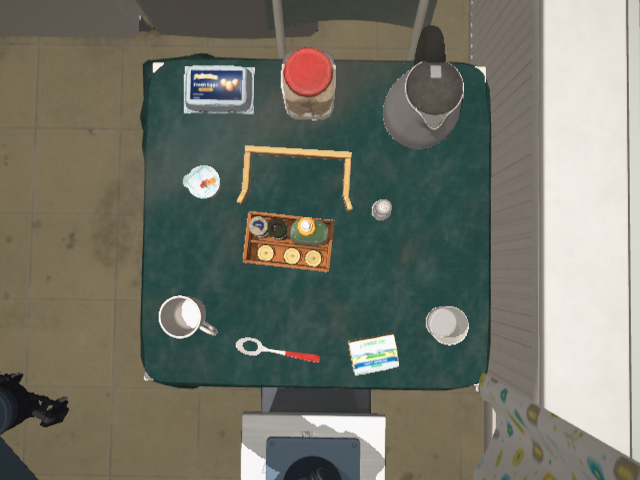

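View pics/side0.png

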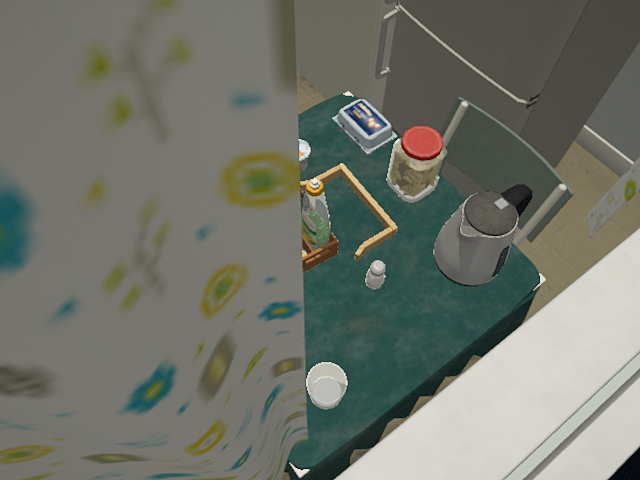

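The top picture shows the crate rim with corners at about (250,211), (334,219), (329,272) and (243,264). The bay's back rail runs from about (245,150) to (352,154), and its mouth is at about (240,203) and (350,209). The crate is turned about -5° and sits slightly left of the bay's axis. The side view is largely hidden by a curtain. Next I'll rectify the top picture at the rail height and the rim height to get both poses accurately.

```bash
cat > h.py <<'E'
import cv2,numpy as np
from cell import r,solver,viewer,order
X1,Y1,S=0.76,0.18,2.0   # image origin (row 0 -> x=X1, col 0 -> y=Y1), px/mm
def H(cam,z):
    k=viewer.get_calibration(cam); K=np.array(k["intrinsics"]); M=np.diag([1,-1,-1.])@np.array(k["camera_from_world"])[:3]
    P=K@M
    Hw=np.c_[P[:,0],P[:,1],P[:,2]*z+P[:,3]]          # (x,y,1)->pixel
    A=np.array([[0,-1/(1000*S),X1],[-1/(1000*S),0,Y1],[0,0,1]]) # (col,row)->(x,y)
    return Hw@A
def rect(im,z,w=600,h=600):
    return cv2.warpPerspective(im,H("top",z),(w,h),flags=cv2.INTER_CUBIC|cv2.WARP_INVERSE_MAP)
def toworld(c,r_): return X1-np.asarray(r_)/(1000*S),Y1-np.asarray(c)/(1000*S)
E
python3 - <<'E'
from h import *
im=cv2.imread("pics/top0.png")
a=rect(im,.035);b=rect(im,.08)
hs=cv2.cvtColor(a,cv2.COLOR_BGR2HSV); print(hs[5:60:10,300].tolist())
for c,z in((a,.035),(b,.08)):
    for v in range(0,600,100):
        cv2.line(c,(v,0),(v,599),(255,255,255),1);cv2.line(c,(0,v),(599,v),(255,255,255),1)
cv2.imwrite("pics/ra.png",a);cv2.imwrite("pics/rb.png",b[100:])
E
```

```text
[[80, 70, 80], [81, 65, 83], [83, 63, 81], [83, 70, 77], [19, 97, 161], [19, 114, 241]]
```

View pics/ra.png

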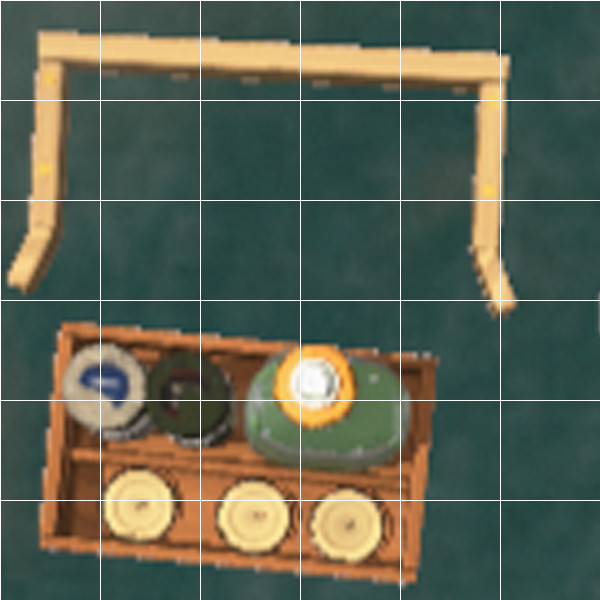

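View pics/rb.png

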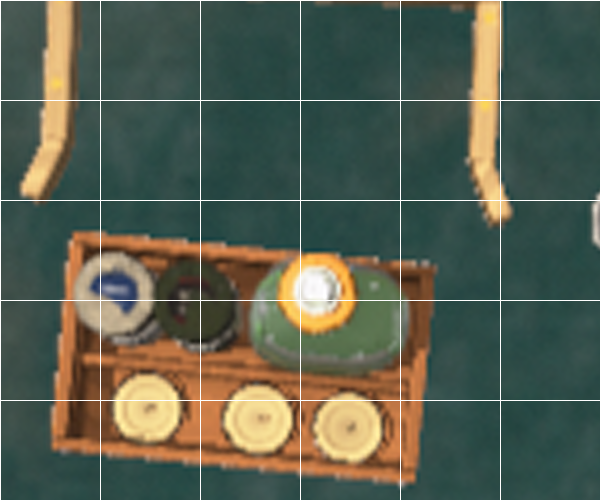

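Crate at about (0.531, 0.058), yaw -5.5°. Bay origin at about (0.669, 0.0465), yaw -2.6°. That makes the push nearly straight: 138 mm. I'll push with both open fingertips, the tool tilted back 30° so the hand stays clear of the rim.

```bash
cat >> h.py <<'E'
def pose(cx,cy,yaw,d,z=.008,side=0.):
    """TCP for a crate at (cx,cy,yaw): d = m in front of the front face"""
    c,s=np.cos(np.radians(yaw)),np.sin(np.radians(yaw)); u=-.055-d
    return [cx+u*c-side*s,cy+u*s+side*c,z],[180,-30,yaw]
E
python3 - <<'E'
from h import *
C=(.531,.058,-5.5);B=(.669,.0465,-2.6)
for a in((*C,.07,.15),(*C,.07),(*C,.0),(*B,0)): print(solver.solve_ik(*pose(*a)))
print(r.get_eef_rot(),r.get_force())
r.move_ptp(*pose(*C,.07,.16)); r.movel(pose(*C,.06)[0],rate=.12)
print(r.get_t(),r.get_eef_pos(),r.get_force())
f0=np.array(r.get_force())
for d in np.arange(.03,-.012,-.003):
    r.movel(pose(*C,d)[0],rate=.06 if d>.01 else .03)
    f=np.array(r.get_force())-f0
    if np.hypot(*f[:2])>2: break
print(d,f,r.get_t(),r.get_eef_pos())
cv2.imwrite("pics/t1.png",viewer.snapshot("top")[:,:,::-1])
E
```

```text
[ -6.06498948 -10.51306372 134.92962384   0.65412807  25.58610057
  88.92071349]
None
None
None
[ 1.79997793e+02 -9.42872741e-05  1.53485166e+02] [ 0.12500589 -0.36761958  0.06495366]Traceback (most recent call last):
  File "<stdin>", line 5, in <module>
cell.IKError: the arm cannot follow that straight line within its joint ranges
```

```bash
python3 - <<'E'
from h import *
C=(.531,.058,-5.5);B=(.669,.0465,-2.6)
print(r.get_t(),r.get_eef_pos())
for t in(0,-5,-10,-15,-20,-25):
    for n,C_ in(("C",C),("B",B)):
        for d,z in((.05,.01),(.02,.01),(0,.01),(0,.02)):
            p=pose(*C_,d,z); q=solver.solve_ik(p[0],[180,t,p[1][2]]); print(t,n,d,z,None if q is None else np.round(q,0).tolist())
E
```

```text
2.4667 [0.40710428 0.07018781 0.16048249]
0 C 0.05 0.01 [-6.0, 20.0, 119.0, -0.0, 41.0, 90.0]
0 C 0.02 0.01 [-6.0, 22.0, 115.0, -0.0, 43.0, 90.0]
0 C 0 0.01 [-6.0, 24.0, 112.0, -0.0, 44.0, 90.0]
0 C 0 0.02 [-6.0, 23.0, 112.0, -0.0, 46.0, 90.0]
0 B 0.05 0.01 [-6.0, 30.0, 100.0, -0.0, 50.0, 87.0]
0 B 0.02 0.01 [-6.0, 32.0, 95.0, -0.0, 52.0, 87.0]
0 B 0 0.01 [-6.0, 34.0, 92.0, -0.0, 54.0, 87.0]
0 B 0 0.02 [-6.0, 33.0, 92.0, -0.0, 55.0, 87.0]
-5 C 0.05 0.01 [-6.0, 18.0, 123.0, 0.0, 34.0, 90.0]
-5 C 0.02 0.01 [-6.0, 20.0, 119.0, 0.0, 36.0, 90.0]
-5 C 0 0.01 [-6.0, 21.0, 116.0, 0.0, 37.0, 90.0]
-5 C 0 0.02 [-6.0, 20.0, 116.0, 0.0, 39.0, 90.0]
-5 B 0.05 0.01 [-6.0, 28.0, 104.0, 0.0, 43.0, 86.0]
-5 B 0.02 0.01 [-6.0, 30.0, 100.0, 0.0, 45.0, 86.0]
-5 B 0 0.01 [-6.0, 32.0, 97.0, 0.0, 46.0, 86.0]
-5 B 0 0.02 [-6.0, 31.0, 97.0, 0.0, 47.0, 86.0]
-10 C 0.05 0.01 [-6.0, 16.0, 127.0, 0.0, 27.0, 90.0]
-10 C 0.02 0.01 [-6.0, 18.0, 123.0, 0.0, 29.0, 90.0]
-10 C 0 0.01 [-6.0, 20.0, 121.0, 0.0, 30.0, 90.0]
-10 C 0 0.02 [-6.0, 19.0, 120.0, 0.0, 31.0, 90.0]
-10 B 0.05 0.01 [-7.0, 26.0, 109.0, 1.0, 35.0, 85
[... 436 characters left out ...]
0, 27.0, 109.0, 2.0, 29.0, 84.0]
-15 B 0 0.01 [-6.0, 28.0, 106.0, 2.0, 31.0, 85.0]
-15 B 0 0.02 [-6.0, 27.0, 106.0, 2.0, 32.0, 85.0]
-20 C 0.05 0.01 None
-20 C 0.02 0.01 None
-20 C 0 0.01 [-6.0, 18.0, 129.0, 1.0, 14.0, 89.0]
-20 C 0 0.02 [-6.0, 16.0, 128.0, 0.0, 15.0, 89.0]
-20 B 0.05 0.01 [-7.0, 23.0, 118.0, 5.0, 19.0, 81.0]
-20 B 0.02 0.01 [-7.0, 25.0, 114.0, 4.0, 21.0, 82.0]
-20 B 0 0.01 [-7.0, 27.0, 111.0, 4.0, 22.0, 83.0]
-20 B 0 0.02 [-7.0, 26.0, 110.0, 3.0, 24.0, 83.0]
-25 C 0.05 0.01 None
-25 C 0.02 0.01 None
-25 C 0 0.01 None
-25 C 0 0.02 None
-25 B 0.05 0.01 None
-25 B 0.02 0.01 None
-25 B 0 0.01 [-7.0, 26.0, 115.0, 8.0, 14.0, 79.0]
-25 B 0 0.02 [-7.0, 25.0, 115.0, 7.0, 15.0, 80.0]
```

Tilting 15° is feasible, and it leaves about 12 mm of clearance between the hand and the rim.

```bash
sed -i 's/-30,yaw/-15,yaw/; s/z=.008/z=.012/' h.py; python3 - <<'E'
from h import *
C=(.531,.058,-5.5);B=(.669,.0465,-2.6)
r.move_ptp(*pose(*C,.05,.13)); r.movel(pose(*C,.05)[0],rate=.12)
r.hold(.2);f0=np.array(r.get_force()); print(r.get_t(),r.get_eef_pos(),f0)
for d in np.arange(.03,-.012,-.003):
    r.movel(pose(*C,d)[0],rate=.06 if d>.015 else .03)
    f=np.array(r.get_force())-f0
    if np.hypot(*f[:2])>2: break
print(d,f,r.get_t(),r.get_eef_pos())
cv2.imwrite("pics/t1.png",viewer.snapshot("top")[:,:,::-1])
cv2.imwrite("pics/r1.png",rect(cv2.imread("pics/t1.png"),.08)[100:])
E
```

```text
4.15 [0.42701731 0.06802182 0.01264479] [0.52282544 0.46788545 0.77397158]
0.003000000000000006 [-6.65406988 -0.35790455  3.09153445] 6.8833 [0.47100735 0.06387179 0.01124925]
```

View pics/r1.png

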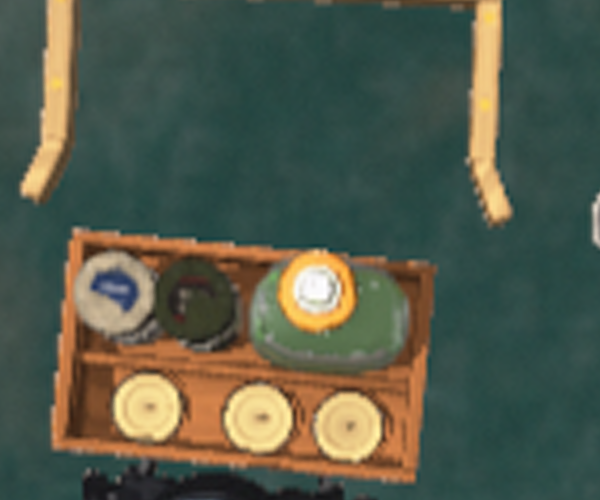

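Contact was made at 6.7 N, and the crate is still at about its starting pose (front edge from (53,450) to (413,482) in the crop). Now I'll push along the interpolated path, then check.

```bash
python3 - <<'E'
from h import *
C=np.array((.531,.058,-5.5));B=np.array((.669,.0465,-2.6))
for s in np.linspace(0.1,.8,8):
    p,o=pose(*(C+s*(B-C)),.004); r.movel(p,o,rate=.04)
    print(round(s,2),np.round(r.get_force(),1))
print(r.get_t(),r.get_eef_pos())
cv2.imwrite("pics/t2.png",viewer.snapshot("top")[:,:,::-1]);a=cv2.imread("pics/t2.png")
cv2.imwrite("pics/r2.png",np.hstack([rect(a,.08,500,480)[:,100-100:400+100][:, :500][:, 0:480:1][:, 0:400+80][:, :]]))
print([(d["xyz"],d["p"]) for d in viewer.mark_of("top","crate")[:1]])
E
```

```text
0.1 [-4.4 -0.1 -0.7]
0.2 [-2.9  0.5 -1.2]
0.3 [-2.5  1.5 -1.5]
0.4 [-2.7  0.6 -2.1]
0.5 [-2.3  1.  -1.6]
0.6 [-2.3  0.9 -1.4]
0.7 [-1.7 -0.1 -1.1]
0.8 [-2.4  0.7 -2.1]
10.9083 [0.58268765 0.05203381 0.01207618]
[([0.6447, 0.0507, 0.0022], 0.65)]
```

View pics/r2.png

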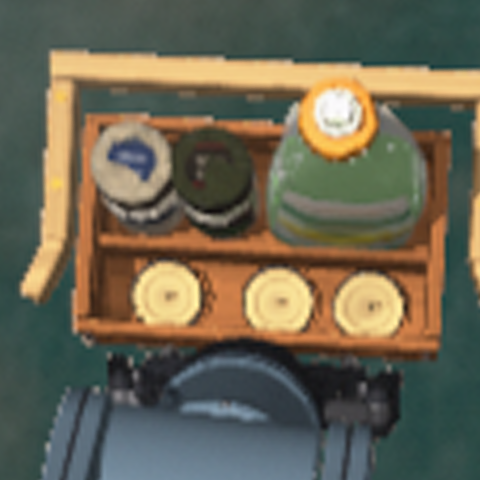

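The crate is inside the mouth and square. Its rim corners at (87,114), (448,131), (437,352) and (77,335) give a centre of about (0.6435, 0.049) and a yaw of -2.7°. About 25 mm remains, so I'll push on until the rail resists.

```bash
python3 - <<'E'
from h import *
C=np.array((.531,.058,-5.5));B=np.array((.669,.0465,-2.6))
u=np.array([np.cos(np.radians(-2.6)),np.sin(np.radians(-2.6))])
for e in list(np.arange(-.022,-.006,.005))+list(np.arange(-.006,.012,.002)):
    p,o=pose(B[0]+e*u[0],B[1]+e*u[1],B[2],.004); r.movel(p,o,rate=.03)
    f=np.array(r.get_force()); print(round(e,3),np.round(f,1))
    if f[0]<-14: break
print(r.get_t(),r.get_eef_pos())
b,o=pose(B[0],B[1],B[2],.06); r.movel(b,rate=.12); b[2]=.15; r.movel(b,rate=.2); b[0]-=.08;r.movel(b,rate=.2)
a=viewer.snapshot("top")[:,:,::-1]
cv2.imwrite("pics/r3.png",np.hstack([rect(a,.035,400,400)*0+cv2.resize(rect(a,.035),(400,400)),cv2.resize(rect(a,.08),(400,400))]))
cv2.imwrite("pics/r3a.png",rect(a,.08,520,400));
print(r.get_t(),[(d["xyz"],d["p"]) for d in viewer.mark_of("top","crate")[:1]])
for t in("tub_mid","mill_mid","mug_mid","tumbler_mid"):print(t,[np.round(d["xyz"],3) for d in viewer.mark_of("top",t)[:1]])
E
```

```text
-0.022 [-3.7  0.4 -0.4]
-0.017 [-3.6  1.5  0.1]
-0.012 [-4.6  0.1 -1.5]
-0.007 [-3.5 -0.1 -0.4]
-0.006 [-4.9  0.6 -1.7]
-0.004 [-4.6  0.4 -0.9]
-0.002 [-4.6  0.7 -0.5]
0.0 [-8.9  1.8  0.2]
0.002 [-12.3   1.3   2.4]
0.004 [-19.5  -1.3   9.5]
13.8083 [0.60856374 0.04972436 0.01045514]
15.9 [([0.6712, 0.0506, 0.002], 0.77)]
tub_mid [array([0.658, 0.242, 0.033])]
mill_mid [array([ 0.605, -0.138,  0.045])]
mug_mid [array([0.354, 0.267, 0.045])]
tumbler_mid [array([ 0.363, -0.279,  0.047])]
```

View pics/r3a.png

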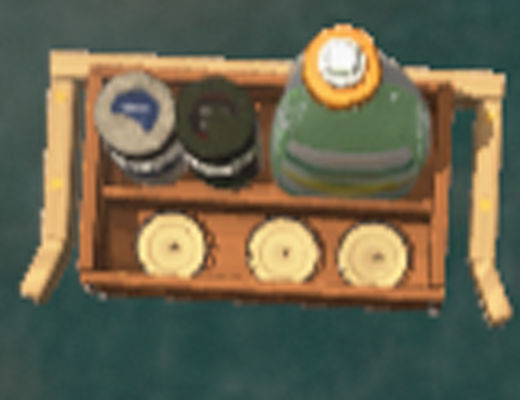

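The rail resisted at 19.5 N, exactly where it was measured. The crate's rim corners at (91,65), (452,85), (443,308) and (82,287) give a centre of about (0.667, 0.0465) and a yaw of about -2.8°, so it is home. The other things haven't moved and the hand is clear.

```bash
python3 -c "
from cell import order
print(order.hand_in())"
```

```text
the job is handed in; nothing more can be done
None
```

The crate stands square in the bay against the back rail, the other things measured where they started, the hand is clear, and the job is handed in after about 16 s; the judge returned no verdict.

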